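# Seal one culture tube and vent another

### The job

The culture in the orange-capped tube is finished and a fresh one has been started in the blue-capped tube. Press the orange cap fully down until it is shut, pull the blue cap all the way up to its vented position, and leave the white and green caps at the heights they have.

Things in the scene. Friction and masses are not known exactly. Their poses are not given: they have to be found in the camera images.
- orange_cap_top (a point): Centre of the orange cap's flat top, z up. Cap: ribbed cylinder, 34 mm across, 24 mm tall, on an upright 28 mm amber tube. It starts up, 11 to 14 mm of bare metal neck showing, and must go down. All caps slide straight up and down over 14 mm between rigid stops: top 122 mm above the bench when shut, 136 mm when fully up (vented). They never come off.
- blue_cap_top (a point): Centre of the blue cap's flat top; cap and tube as the orange one. It starts shut and must come up. Take it by its sides across the row, 36 mm are free to the next cap along the row; neck and tube below are slimmer. A tight grip on the neck holds every cap at any height: about 6 N moves it, and it stays where it is left.
- white_cap_top (a point): Centre of the white cap's flat top; cap and tube as the orange one. A bystander, shut: leave it. The four tubes stand in one straight row, 70 mm apart, held firmly in a blue-grey metal rack (85 x 300 mm, upper deck 63 mm above the bench) that is fixed to the bench; its place, heading and the order of the colours vary.
- green_cap_top (a point): Centre of the green cap's flat top; cap and tube as the orange one. A bystander in the same row, 11 to 14 mm up: leave it.

How it is judged:
At the end, for the whole second after the job is handed in: The orange cap is shut (its top less than 126 mm above the bench), the blue cap is up at its vented stop (top more than 132 mm above the bench), and the white and green caps are within 5 mm of where they started (height (world z) of orange_cap_top below 0.126 m and height (world z) of blue_cap_top above 0.132 m and distance of each of white_cap_top, green_cap_top from where it was at the start of the episode below 0.005 m); the robot touches nothing.
It fails at once if the white cap is shifted by more than 5 mm (distance of white_cap_top from where it was at the start of the episode above 0.005 m).
It fails at once if the green cap is shifted by more than 5 mm (distance of green_cap_top from where it was at the start of the episode above 0.005 m).
It also fails if it takes over 37 s, if anything falls off the work surface, if the arm or the gripper's body presses on something with over 40 N, if the wrist force passes 120 N, or if a joint passes its speed limit or range.

### The arm

A 7-joint arm with a two-finger parallel gripper is mounted at the origin on the work surface. World frame = base frame: x ahead of the robot, y to its left, z up, the work surface at z = 0. Lengths are in m, angles in rad, forces in N, time in s.
With the tool pointing down it reaches from about 0.425 to 0.875 m from the base axis. Payload 8.4 kg.
Tool frame: the origin (TCP) lies on the front face of the gripper's body, between the roots of the fingers; the fingertips stand 70 mm ahead of it and the grasp point (between the pads) lies 51 mm ahead of it; x points along the fingers, y is the direction in which the jaws open and shut, and the axes are right-handed (so a half turn about x gives the same grasp; the last joint's range is limited). The gripper opens to 87 mm and grips with 3 to 60 N. Pads are 19 mm wide; open, the fingers measure 117 mm over their backs; the gripper's body (75 mm by 190 mm) begins 51 mm behind the grasp point.
Start: joints at [1.043, 0.333, 0.04, 1.465, -0.013, 1.343, -0.059], TCP at [0.27, -0.591, 0.292] pointing down, gripper open.
Joint ranges: [-2.58, 2.58], [-0.38, 2.09], [-1.3, 1.39], [0.25, 2.4], [-1.5, 4.64], [0.08, 2.09], [-2.65, 2.65]. Speed limits (rad/s): [2.22, 2.22, 2.79, 2.79, 3.14, 3.14, 3.14].

### API

Orientations are given as a 3x3 rotation matrix whose columns are the frame's x, y, z axes.
In Python, from plant import status, vision, workorder, nets gives the robot as it stands.
- The arm moves only by the tool arm_command, never from a script. Its argument "rows" is a list of rows, each an object with "xyz": the shift along the tool's x, y, z in mm, a list of three; "twist": the turn, a rotation vector about the tool's x, y, z in rad, a list of three; "fingers": the opening, from 0 (shut) to 1 (fully open). In form: [{"xyz": [tx, ty, tz], "twist": [rx, ry, rz], "fingers": fingers}, ...]. A call has 1 to 20 rows; each row is the pose to reach, as a shift and turn from the pose measured when the call began, along the tool's axes at that moment; what a row does not reach only later rows make up. A row lasts 1/10 s, in which the tool goes at most 50 mm and 8.59 degrees, less where a joint would pass 70% of its speed; a pose out of reach is approached as far as the arm can. A call with a gripper value outside its range is refused whole. The fingers move at their own pace and stop on an object; "newtons" is the grip in N (left out, the last holds). Time passes only in rows, so rows that repeat a pose let the fingers close. It gives the time, the measured TCP pose, the force and the opening at its end, in the units of the state.
- status.read_state(): the state, without advancing time (a new reading comes with each control period).
- vision.camera(name): name is "side" or "top"; returns (picture, depth): 480x640x3 uint8, red, green, blue; 480x640 float32, m along the optical axis (not along the pixel's ray), 0 where there is no reading.
- vision.get_calibration(name): a dict with "fx", "fy", "cx", "cy" (pixels), "D" ([k1, k2, p1, p2, k3] as OpenCV has them; the pictures are not rectified), "world_to_cam" (4x4, takes a point from world to camera coordinates). Camera axes: x right, y up, looking along -z (the intrinsics and any distortion apply to the point x, -y, -z); pixel columns grow to the right and rows downward; lengths in m; the calibration is good to about 2 mm. A picture is of the moment at which its call begins. get_calibration takes no time and is no camera call.
- workorder.sign_off(): hands the job in, once; it reports no verdict.
Trained networks look in the newest picture that a camera, given by its name, has taken for a name from the list of things; names that differ only in an ending like _2 or _b are one class to them, and where a whole thing is asked for, a point or a joint stands for the part that bears it (a point fixed in the world has none). Each returns a list of dicts, best first, with "confidence" (0 to 1); they miss things now and then, are a little off and sometimes report something else, mostly with a low value. They report only what shows in the picture. A call takes as long as a camera call.
- nets.recognise(camera, label): "location" ([x, y, z] in m, in world coordinates, good to about 4 mm: the middle of the surface that is visible of it).
The state is a dict: "time_s": time; "q": joint angles; "joint_vel": joint speeds; "tau": joint torques, N m; "tcp_pos": TCP position; "eef_rot": TCP orientation; "wrist_force": force on the tool from outside, world axes, zero at the start; "wrist_torque": the same for the moment, N m; "grip_width": opening from 0.0 (shut) to 1.0 (fully open).
Only numpy, scipy, OpenCV 4.12 (cv2) and the standard library are available. Lean on these libraries where they do the work, as an engineer would, in place of code of your own. Each camera call takes 0.05 s, during which the arm holds its last target. There are 200 camera calls.

## Working session

There is one attempt and no reset: what is moved stays moved. The work goes in short steps, Python scripts to look and compute and a tool call to move; the robot and the scene stay as the last step left them, time stands still between calls to the robot, and variables do not carry over. Pictures are saved under pics/ and viewed, about 8 in all and at most 12, crops included, and the job is handed in when it is done.

Besides the shell and the picture viewer there is one more tool, called after "Request:" in YAML: its name, and indented under it one key for each argument. arm_command: Moves the arm, as the interface text tells. Its arguments: {"type":"object","properties":{"rows":{"type":"array"},"newtons":{"type":"number"}},"required":["rows"]}

```bash
mkdir -p pics; cat > h.py <<'E'
import numpy as np, cv2
from plant import status, vision, workorder, nets
def pts(name, dep):
    c=vision.get_calibration(name); K=np.array([[c['fx'],0,c['cx']],[0,c['fy'],c['cy']],[0,0,1.]])
    v,u=np.mgrid[0:480,0:640]; uv=np.stack([u,v],-1).reshape(-1,1,2).astype(np.float64)
    n=cv2.undistortPoints(uv,K,np.array(c['D'],float)).reshape(480,640,2)
    P=np.stack([n[...,0]*dep,-n[...,1]*dep,-dep,np.ones_like(dep)],-1)
    return (P@np.linalg.inv(np.array(c['world_to_cam'])).T)[...,:3]
def save(img,f): cv2.imwrite(f,img[...,::-1])
E
python3 - <<'E'
from h import *
s=status.read_state(); print(s)
ims=[]
for n in('top','side'):
    p,d=vision.camera(n); np.savez(n,p=p,P=pts(n,d),d=d); ims.append(p)
    save(p,f'pics/{n}0.png')
    for l in('orange','blue','white','green'):
        r=nets.recognise(n,l+'_cap_top'); print(n,l,[(np.round(x['location'],4),round(x['confidence'],2)) for x in r[:2]])
E
```

```text
{'time_s': 0.0, 'q': array([ 1.04281014,  0.33390917,  0.03986278,  1.46630211, -0.01343437,
        1.34330102, -0.05847846]), 'joint_vel': array([-1.71722218e-03, -1.01369113e-03, -4.10713342e-04, -8.23687239e-04,
       -1.53977834e-03, -1.15947584e-05, -5.41653897e-04]), 'tau': array([ 8.93542638e-04, -6.56345558e+01,  1.33613605e+00, -4.03805852e+01,
       -5.95197827e-02,  4.46672528e-02,  1.52805042e-04]), 'tcp_pos': array([ 0.27008832, -0.59082078,  0.29134505]), 'eef_rot': array([[-7.55149297e-04,  4.15772514e-01, -9.09468332e-01],
       [ 1.47141982e-03, -9.09467144e-01, -4.15773193e-01],
       [-9.99998632e-01, -1.65218056e-03,  7.50075584e-05]]), 'wrist_force': array([ 0.0134691 , -0.16380864,  0.44255561]), 'wrist_torque': array([ 0.00913983, -0.02531801, -0.00308491]), 'grip_width': 0.9964800469924442}
top orange [(array([0.58  , 0.1398, 0.1329]), 0.68)]
top blue [(array([0.5547, 0.2066, 0.1249]), 0.91), (array([0.6023, 0.0766, 0.137 ]), 0.32)]
top white [(array([0.6274, 0.0098, 0.1224]), 0.75)]
top green [(array([0.6023, 0.0765, 0.1371]), 0.98)]
side orange [(array([0.574 , 0.1503, 0.129 ]), 0.75)]
side blue [(array([0.5546, 0.2171, 0.1224]), 0.61)]
side white [(array([0.6206, 0.0146, 0.1257]), 0.56), (array([0.551 , 0.2168, 0.1224]), 0.27)]
side green [(array([0.6032, 0.085 , 0.1328]), 0.55)]
```

View pics/top0.png

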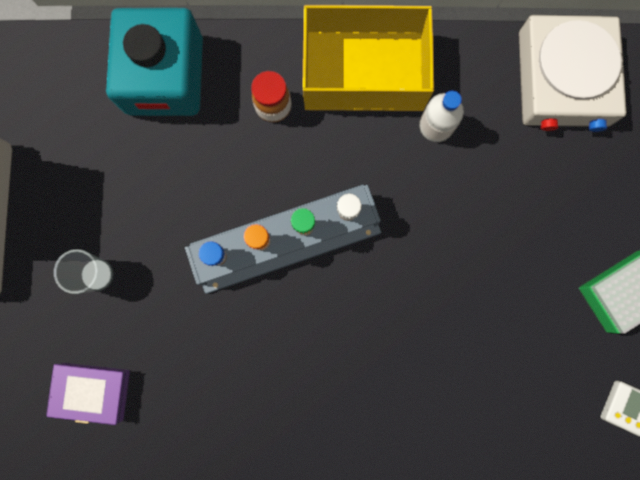

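View pics/side0.png

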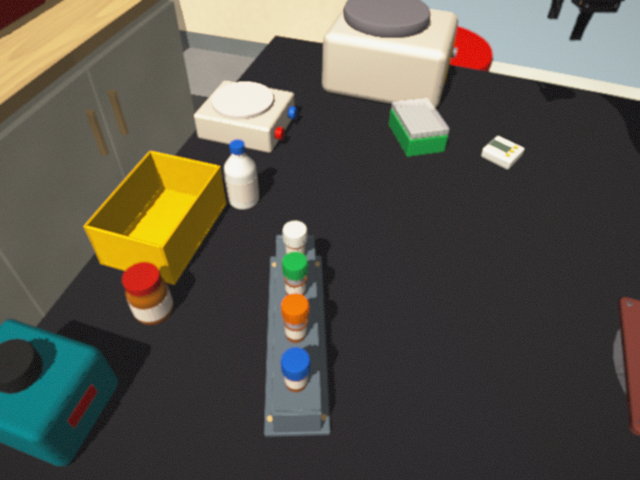

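```bash
python3 - <<'E'
from h import *
for n in('top','side'):
    z=np.load(n+'.npz');P=z['P'];p=z['p']
    for l,c in dict(o=(.58,.14),b=(.5547,.2066),w=(.6274,.0098),g=(.6023,.0766)).items():
        m=(np.hypot(P[...,0]-c[0],P[...,1]-c[1])<.027)&(P[...,2]>.114)&(P[...,2]<.15)
        Q=P[m]; zt=np.percentile(Q[:,2],90) ; T=Q[abs(Q[:,2]-zt)<.004]
        (cx,cy),r=cv2.minEnclosingCircle(T[:,:2].astype(np.float32))
        print(n,l,len(Q),len(T),'ztop',round(np.median(T[:,2]),4),'mean',T.mean(0).round(4),'circ',round(cx,4),round(cy,4),round(r,4),'rgb',np.median(p[m],0))
E
```

```text
top o 498 416 ztop 0.1351 mean [0.5791 0.1414 0.1352] circ 0.5794 0.1417 0.0168 rgb [240.  154.   48.5]
top b 458 397 ztop 0.1227 mean [0.5555 0.2076 0.1228] circ 0.5557 0.2075 0.0169 rgb [ 69. 138. 216.]
top w 448 382 ztop 0.1228 mean [0.6258 0.0098 0.1229] circ 0.6261 0.0101 0.0167 rgb [248. 246. 235.]
top g 491 413 ztop 0.1352 mean [0.6025 0.0759 0.1353] circ 0.6026 0.0758 0.0169 rgb [ 67. 193. 105.]
side o 712 491 ztop 0.1342 mean [0.5796 0.1446 0.1341] circ 0.5798 0.1437 0.0176 rgb [238. 122.  10.]
side b 645 571 ztop 0.1222 mean [0.556  0.2096 0.1222] circ 0.5561 0.2087 0.0171 rgb [ 38. 108. 211.]
side w 380 317 ztop 0.1216 mean [0.6266 0.0128 0.1216] circ 0.6269 0.0121 0.0175 rgb [245. 243. 234.]
side g 618 398 ztop 0.1342 mean [0.603  0.0789 0.1342] circ 0.6036 0.078 0.0174 rgb [ 40. 182.  79.]
```

The top view shows the row at pixels blue (211,253), orange (256,237), green (303,220), white (349,206). The side view agrees: orange and green are up, blue and white are shut. I'll press orange first with closed fingertips, so I'm moving above it now.

Request:
arm_command:
  rows:
    - {"xyz":[0,-538,-586],"twist":[-1.484,0,0],"fingers":0}
    - {"xyz":[0,-538,-586],"twist":[-1.484,0,0],"fingers":0}
    - {"xyz":[0,-538,-586],"twist":[-1.484,0,0],"fingers":0}
    - {"xyz":[0,-538,-586],"twist":[-1.484,0,0],"fingers":0}
    - {"xyz":[0,-538,-586],"twist":[-1.484,0,0],"fingers":0}
    - {"xyz":[0,-538,-586],"twist":[-1.484,0,0],"fingers":0}
    - {"xyz":[0,-538,-586],"twist":[-1.484,0,0],"fingers":0}
    - {"xyz":[0,-538,-586],"twist":[-1.484,0,0],"fingers":0}
    - {"xyz":[0,-538,-586],"twist":[-1.484,0,0],"fingers":0}
    - {"xyz":[0,-538,-586],"twist":[-1.484,0,0],"fingers":0}
    - {"xyz":[0,-538,-586],"twist":[-1.484,0,0],"fingers":0}
    - {"xyz":[0,-538,-586],"twist":[-1.484,0,0],"fingers":0}
    - {"xyz":[0,-538,-586],"twist":[-1.484,0,0],"fingers":0}
    - {"xyz":[0,-538,-586],"twist":[-1.484,0,0],"fingers":0}
    - {"xyz":[0,-538,-586],"twist":[-1.484,0,0],"fingers":0}
    - {"xyz":[0,-538,-586],"twist":[-1.484,0,0],"fingers":0}
    - {"xyz":[0,-538,-586],"twist":[-1.484,0,0],"fingers":0}
    - {"xyz":[0,-538,-586],"twist":[-1.484,0,0],"fingers":0}
    - {"xyz":[0,-538,-586],"twist":[-1.484,0,0],"fingers":0}
    - {"xyz":[0,-538,-586],"twist":[-1.484,0,0],"fingers":0}

```text
time_s: 2.5
tcp_pos: [0.5796, 0.1402, 0.2924]
eef_rot: [[0.0, 0.943, 0.333], [-0.001, 0.333, -0.943], [-1.0, 0.0, 0.001]]
wrist_force: [0.3, 0.0, -0.1]
grip_width: 0.005
```

Request:
arm_command:
  rows:
    - {"xyz":[40,1,-2],"twist":[0,0,0],"fingers":0}
    - {"xyz":[76,1,-2],"twist":[0,0,0],"fingers":0}
    - {"xyz":[82,1,-2],"twist":[0,0,0],"fingers":0}
    - {"xyz":[84,1,-2],"twist":[0,0,0],"fingers":0}
    - {"xyz":[86,1,-2],"twist":[0,0,0],"fingers":0}
    - {"xyz":[88,1,-2],"twist":[0,0,0],"fingers":0}
    - {"xyz":[90,1,-2],"twist":[0,0,0],"fingers":0}
    - {"xyz":[92,1,-2],"twist":[0,0,0],"fingers":0}
    - {"xyz":[94,1,-2],"twist":[0,0,0],"fingers":0}
    - {"xyz":[95,1,-2],"twist":[0,0,0],"fingers":0}
    - {"xyz":[96,1,-2],"twist":[0,0,0],"fingers":0}
    - {"xyz":[97,1,-2],"twist":[0,0,0],"fingers":0}
    - {"xyz":[98,1,-2],"twist":[0,0,0],"fingers":0}
    - {"xyz":[98,1,-2],"twist":[0,0,0],"fingers":0}

```text
time_s: 3.9
tcp_pos: [0.5806, 0.1425, 0.1957]
eef_rot: [[0.002, 0.943, 0.333], [-0.001, 0.333, -0.943], [-1.0, 0.002, 0.001]]
wrist_force: [0.4, 0.2, 4.7]
grip_width: 0.002
```

Request:
arm_command:
  rows:
    - {"xyz":[2,0,0],"twist":[0,0,0],"fingers":0}
    - {"xyz":[3,0,0],"twist":[0,0,0],"fingers":0}
    - {"xyz":[4,0,0],"twist":[0,0,0],"fingers":0}
    - {"xyz":[5,0,0],"twist":[0,0,0],"fingers":0}
    - {"xyz":[5,0,0],"twist":[0,0,0],"fingers":0}

```text
time_s: 4.4
tcp_pos: [0.5807, 0.1426, 0.1921]
eef_rot: [[0.003, 0.943, 0.333], [-0.001, 0.333, -0.943], [-1.0, 0.003, 0.002]]
wrist_force: [-5.1, -1.6, 10.2]
grip_width: 0.003
```

Request:
arm_command:
  rows:
    - {"xyz":[-25,0,0],"twist":[0,0,0],"fingers":0}
    - {"xyz":[-50,0,0],"twist":[0,0,0],"fingers":0}
    - {"xyz":[-60,-2,-35],"twist":[0,0,0],"fingers":0.5}
    - {"xyz":[-60,-2,-70],"twist":[0,0,0],"fingers":1}
    - {"xyz":[-60,-2,-70],"twist":[0,0,0],"fingers":1}
    - {"xyz":[-60,-2,-70],"twist":[0,0,0],"fingers":1}
    - {"xyz":[-60,-2,-70],"twist":[0,0,0],"fingers":1}
    - {"xyz":[-60,-2,-70],"twist":[0,0,0],"fingers":1}
    - {"xyz":[-60,-2,-70],"twist":[0,0,0],"fingers":1}

```text
time_s: 5.3
tcp_pos: [0.5557, 0.207, 0.2518]
eef_rot: [[0.003, 0.943, 0.332], [-0.001, 0.332, -0.943], [-1.0, 0.002, 0.002]]
wrist_force: [1.0, -0.7, -0.2]
grip_width: 0.555
```

```bash
cat > caps.py <<'E'
from h import *
import sys
p,d=vision.camera('side'); save(p,f'pics/{sys.argv[1]}.png'); P=pts('side',d)
for l,c in dict(o=(.58,.1435),b=(.556,.2085),w=(.627,.0122),g=(.6036,.078)).items():
    Q=P[(np.hypot(P[...,0]-c[0],P[...,1]-c[1])<.016)&(P[...,2]>.11)&(P[...,2]<.142)]
    print(l,len(Q),np.percentile(Q[:,2],[50,75,90]).round(4) if len(Q) else '')
s=status.read_state(); print(s['tcp_pos'],s['grip_width'],s['wrist_force'],s['time_s'])
E
python3 caps.py side1
```

```text
o 230 [0.1214 0.1219 0.1227]
b 543 [0.1222 0.1229 0.1234]
w 0 
g 0 
[0.55560578 0.20717567 0.25176673] 0.6037232140931269 [ 0.35194978 -0.54458519  1.04029477] 5.35
```

Request:
arm_command:
  newtons: 35
  rows:
    - {"xyz":[10,0,0],"twist":[0,0,0],"fingers":1}
    - {"xyz":[20,0,0],"twist":[0,0,0],"fingers":1}
    - {"xyz":[30,0,0],"twist":[0,0,0],"fingers":1}
    - {"xyz":[50,0,0],"twist":[0,0,0],"fingers":1}
    - {"xyz":[70,0,0],"twist":[0,0,0],"fingers":1}
    - {"xyz":[80,0,0],"twist":[0,0,0],"fingers":1}
    - {"xyz":[88,0,0],"twist":[0,0,0],"fingers":1}
    - {"xyz":[88,0,0],"twist":[0,0,0],"fingers":1}
    - {"xyz":[88,0,0],"twist":[0,0,0],"fingers":0.3}
    - {"xyz":[88,0,0],"twist":[0,0,0],"fingers":0.3}
    - {"xyz":[88,0,0],"twist":[0,0,0],"fingers":0.3}
    - {"xyz":[88,0,0],"twist":[0,0,0],"fingers":0.3}
    - {"xyz":[88,0,0],"twist":[0,0,0],"fingers":0.3}
    - {"xyz":[88,0,0],"twist":[0,0,0],"fingers":0.3}
    - {"xyz":[88,0,0],"twist":[0,0,0],"fingers":0.3}
    - {"xyz":[88,0,0],"twist":[0,0,0],"fingers":0.3}

```text
time_s: 6.95
tcp_pos: [0.5557, 0.207, 0.1638]
eef_rot: [[0.003, 0.943, 0.332], [-0.001, 0.332, -0.943], [-1.0, 0.002, 0.002]]
wrist_force: [-0.1, -0.8, -0.2]
grip_width: 0.38
```

Request:
arm_command:
  newtons: 35
  rows:
    - {"xyz":[0,0,0],"twist":[0,0,0],"fingers":0}
    - {"xyz":[0,0,0],"twist":[0,0,0],"fingers":0}
    - {"xyz":[0,0,0],"twist":[0,0,0],"fingers":0}
    - {"xyz":[-2,0,0],"twist":[0,0,0],"fingers":0}
    - {"xyz":[-4,0,0],"twist":[0,0,0],"fingers":0}
    - {"xyz":[-6,0,0],"twist":[0,0,0],"fingers":0}
    - {"xyz":[-8,0,0],"twist":[0,0,0],"fingers":0}
    - {"xyz":[-10,0,0],"twist":[0,0,0],"fingers":0}
    - {"xyz":[-12,0,0],"twist":[0,0,0],"fingers":0}
    - {"xyz":[-14,0,0],"twist":[0,0,0],"fingers":0}
    - {"xyz":[-15,0,0],"twist":[0,0,0],"fingers":0}
    - {"xyz":[-15,0,0],"twist":[0,0,0],"fingers":0}

```text
time_s: 8.15
tcp_pos: [0.5557, 0.207, 0.1781]
eef_rot: [[0.002, 0.943, 0.332], [-0.001, 0.332, -0.943], [-1.0, 0.002, 0.002]]
wrist_force: [5.6, 2.5, -14.6]
grip_width: 0.381
```

```bash
python3 caps.py side2
```

```text
o 0 
b 380 [0.1361 0.1369 0.1375]
w 0 
g 0 
[0.55571291 0.20699329 0.17808082] 0.38237110424755205 [  5.53421416   2.93269825 -14.33789119] 8.2
```

Blue is at its upper stop (top 0.136 m, pull 14.6 N). I'll release it with no preload and withdraw.

Request:
arm_command:
  rows:
    - {"xyz":[0.5,0,0],"twist":[0,0,0],"fingers":0}
    - {"xyz":[0.5,0,0],"twist":[0,0,0],"fingers":1}
    - {"xyz":[0.5,0,0],"twist":[0,0,0],"fingers":1}
    - {"xyz":[0.5,0,0],"twist":[0,0,0],"fingers":1}
    - {"xyz":[0.5,0,0],"twist":[0,0,0],"fingers":1}
    - {"xyz":[0.5,0,0],"twist":[0,0,0],"fingers":1}
    - {"xyz":[0.5,0,0],"twist":[0,0,0],"fingers":1}
    - {"xyz":[0.5,0,0],"twist":[0,0,0],"fingers":1}
    - {"xyz":[-20,0,0],"twist":[0,0,0],"fingers":1}
    - {"xyz":[-45,0,0],"twist":[0,0,0],"fingers":1}
    - {"xyz":[-80,0,0],"twist":[0,0,0],"fingers":1}
    - {"xyz":[-115,0,0],"twist":[0,0,0],"fingers":1}
    - {"xyz":[-130,0,150],"twist":[0,0,0],"fingers":1}
    - {"xyz":[-130,0,250],"twist":[0,0,0],"fingers":1}
    - {"xyz":[-130,0,350],"twist":[0,0,0],"fingers":1}
    - {"xyz":[-130,0,350],"twist":[0,0,0],"fingers":1}
    - {"xyz":[-130,0,350],"twist":[0,0,0],"fingers":1}
    - {"xyz":[-130,0,350],"twist":[0,0,0],"fingers":1}
    - {"xyz":[-130,0,350],"twist":[0,0,0],"fingers":1}
    - {"xyz":[-130,0,350],"twist":[0,0,0],"fingers":1}

```text
time_s: 10.2
tcp_pos: [0.672, -0.1328, 0.3074]
eef_rot: [[0.001, 0.947, 0.322], [-0.005, 0.322, -0.947], [-1.0, -0.0, 0.005]]
wrist_force: [0.1, -0.5, -0.7]
grip_width: 1.005
```

```bash
python3 caps.py side3; sed 's/side/top/g' caps.py > capst.py; python3 capst.py top3
```

```text
o 447 [0.1215 0.1222 0.1226]
b 589 [0.1361 0.1367 0.1374]
w 337 [0.1213 0.122  0.1226]
g 461 [0.1339 0.1346 0.1352]
[ 0.67168222 -0.12809338  0.30760689] 1.0048100451160058 [ 0.44507579  1.0539611  -0.38633838] 10.25
o 371 [0.1223 0.1236 0.1242]
b 399 [0.1364 0.1374 0.1381]
w 376 [0.1224 0.1234 0.1243]
g 383 [0.1352 0.1361 0.1369]
[ 0.67154777 -0.12456955  0.30795634] 1.0050681329498117 [-0.3845375   1.65412462  1.0011423 ] 10.3
```

View pics/side3.png

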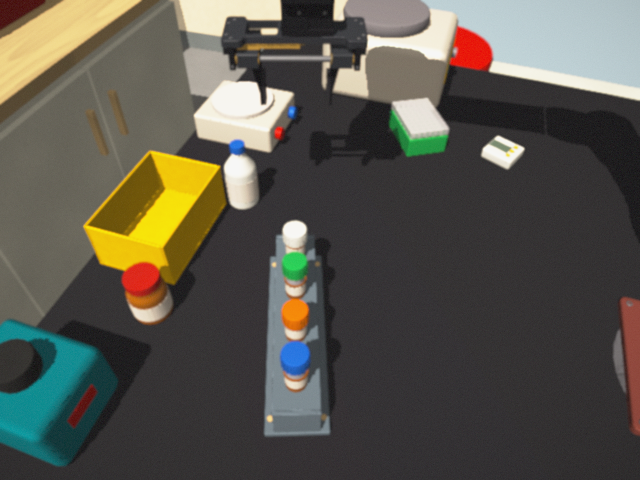

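The side view shows blue raised at (295,358) and orange down at (295,315). Green (295,267) and white (295,235) have not moved, and the arm is clear of everything, so I'm handing the job in.

```bash
python3 -c "
from plant import workorder; print(workorder.sign_off())"
```

```text
the job is handed in; nothing more can be done
None
```

I pressed the orange cap down to its stop with the closed fingertips, then gripped the blue cap across the row and pulled it up to its vented stop. I released it, backed the arm well clear and handed the job in at about 10.3 s.

| Cap | Top height at the end, side / top camera (mm) | Required or starting height (mm) |
|---|---|---|
| Orange | 121.5 / 122.3 | below 126 |
| Blue | 136.1 / 136.4 | above 132 |
| White | 121.3 / 122.4 | started at 121.6 / 122.8 |
| Green | 133.9 / 135.2 | started at 134.2 / 135.2 |

The white and green heights are unchanged to within the measurement error. I compared their heights only, but the arm never went near them at cap level. The largest wrist forces I saw were about 11 N pressing and about 16 N pulling. No check failed or disagreed, and sign-off reports no verdict.

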